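# Lock the cone stand with its rod

## Robot

A 6-joint arm with a two-finger parallel gripper is mounted at the origin on the work surface. World frame = base frame: x ahead of the robot, y to its left, z up, the work surface at z = 0. Lengths are in m, angles in rad, forces in N, time in s.
With the tool pointing down it reaches from about 0.35 to 0.775 m from the base axis. Payload 5.5 kg.
Tool frame: the origin (TCP) lies between the finger pads; the fingertips stand env.nose_length ahead of it and the grasp point (between the pads) lies 8 mm behind it (env.nose_length is the distance from the TCP to the fingertips, in m); z points along the fingers, y is the direction in which the jaws open and shut (so a half turn about z gives the same grasp; the last joint's range is limited). The gripper opens to 85 mm and grips with 20 to 120 N. Pads are 22 mm wide; open, the fingers measure 114 mm over their backs; the gripper's body (76 mm by 85 mm) begins 54 mm behind the grasp point. The pads swing forward as they close: fully open they stand 13 mm farther back than shut.
Start: joints at [-1.353, 0.313, 0.046, 1.304, 0, 1.431], TCP at [0.201, -0.539, 0.242] pointing down, gripper open.
Joint ranges: [-2.76, 2.76], [-0.86, 1.69], [-1.03, 1.26], [-2.2, 2.34], [-1.47, 1.5], [-3.14, 3.14]. Speed limits (rad/s): [2.57, 2.57, 3.14, 3.14, 3.14, 3.14].

## Interface

Orientations are given as a unit quaternion [w, x, y, z].
In Python, from workcell import env gives the robot as it stands. The module is installed in compiled form; this text tells all that it offers.
- The arm moves only by the shell command python3 -m creep 'ROWS' [FORCE]. ROWS is a JSON object of lists of equal length, an entry for each row: "hand": the finger opening in mm, from 0 to 85.4; "delta_pos": the shift along the tool's x, y, z scaled (see below), a list of three; "turn": the turn about the tool's z scaled (see below). In form: {"hand": [hand, ...], "delta_pos": [[dx, dy, dz], ...], "turn": [turn, ...]}. A call has exactly 5 rows; each row shifts and turns the commanded pose from where the row before left it, along the tool's axes as they then stand; what a row does not reach is not made up. The controller multiplies each number of a shift by 0.8 m and each number of a turn by 5 degrees. A row lasts 1/12 s, in which the tool goes at most 41.7 mm and 7.16 degrees, less where a joint would pass 70% of its speed; a pose out of reach is approached as far as the arm can. A call with a number of a shift or a turn outside -1 to 1 is refused whole. A call with a gripper value outside its range is refused whole. The fingers move at their own pace and stop on an object; FORCE is the grip in N (left out, the last holds). Time passes only in rows, so rows that do not move let the fingers close, or fill a call up. It gives the time, the measured TCP pose, the force and the opening at its end, in the units of the state.
- env.get_state(): the state, without advancing time (a new reading comes with each control period).
- env.read_camera(name): name is "scene" or "top" or "wrist"; returns a dict with "pixels" (384x512x3 uint8, red, green, blue), "depth" (384x512 float32, m along the optical axis (not along the pixel's ray), 0 where there is no reading), "fx", "fy", "cx", "cy" (pixels), "origin" and "orientation" of the camera in the world. Camera axes: x right, y down, z forward; pixel columns grow to the right and rows downward; lengths in m; the calibration is good to about 2 mm. The wrist camera is an equidistant fisheye: a pixel r from the principal point sees the ray r / f radians off the axis. A picture is of the moment at which its call begins.
- env.hand_in(): hands the job in, once; it reports no verdict.
Trained networks look in the newest picture that a camera, given by its name, has taken for a name from the list of things; names that differ only in an ending like _2 or _b are one class to them, and where a whole thing is asked for, a point or a joint stands for the part that bears it (a point fixed in the world has none). Each returns a list of dicts, best first, with "score" (0 to 1); they miss things now and then, are a little off and sometimes report something else, mostly with a low value. They report only what shows in the picture. A call takes as long as a camera call.
- env.find_in(camera, target): "location" ([row, column] in pixels, amid what is visible of it).
- env.pinpoint(camera, target): "location" ([row, column] in pixels: a listed point, or the origin of a listed thing).
The state is a dict: "clock": time; "joint_pos": joint angles; "qvel": joint speeds; "tau": joint torques, N m; "tcp_pos": TCP position; "orientation": TCP orientation; "wrist_force": force on the tool from outside, world axes, zero at the start; "ft_torque": the same for the moment, N m; "finger_gap": finger opening in m.
Only numpy, scipy, OpenCV 4.12 (cv2) and the standard library are available. Lean on these libraries where they do the work, as an engineer would, in place of code of your own. Each camera call takes 0.05 s, during which the arm holds its last target.

## Task

Take the locking rod by its orange handle out of its wooden block, thread it straight down through the holes in the cone stand's shelves, and press it fully home so that its brass collar sits down on the top shelf and the red catch is pushed down; then let go. The blue shelves may have slid a little sideways on their base, so find the hole by feel and press gently. Do not knock the cones, cups or bowl about.

Things in the scene. Friction and masses are not known exactly. Their poses are not given: they have to be found in the camera images.
- rod_grip (a point): centre of the locking rod's orange handle; own z along the rod, up from nose to handle. Handle 20 x 20 mm square, 48 mm high (24 mm above and below this point), faces square to own x and y. Below it a brass collar 25 mm across, 6 mm thick, its underside 30 mm below this point, then the steel shaft. Rod mass 0.13 to 0.25 kg; starts upright in the wooden block, nose on the table
- rod_nose (a point): nose end of the locking rod, on its axis, 156 mm below the handle's centre. The shaft is 12 mm in diameter; its last 5 mm taper to 8 mm across at this end
- rest: wooden rest block 80 x 80 x 60 mm high, fixed; origin at the centre of its underside on the table; a 14 mm vertical hole right through its centre holds the rod
- stand: cone stand, fixed; origin at the centre of the underside of its steel base plate (150 mm along own x, 290 mm along own y), on the table; z up. On it a frame carries two blue shelves (130 x 275 mm, 8 mm thick, tops 150 and 102 mm above the table) and a white strip (130 x 50 mm, 8 mm thick, top 47 mm). Rod and stand may not press on one another with more than 45 N
- stand_mid (a point): point of the stand 150 mm above its origin, level with the top shelf. Each shelf and the strip has one vertical hole 14 mm across, the three in line. Shelves and holes have slid together along the stand's own y, up to 14 mm either way from this point, which does not show it; along own x they are at 0. The frame is stiff to push (about 18 N)
- catch (a joint): red catch under the lowest hole, pushed straight down by the rod's nose: 0 = up (its top 36 mm above the table), metres downward, at most 0.016; it needs about 7 N and stays where it is left. It reads 0.012 when the rod's collar touches the top shelf
- cone_a_mid (a point): on the top shelf, at its +y end; a cake cone standing upside down, 52 mm across at the bottom, 66 mm high; this point is its centre, z up. A bystander
- cone_b_mid (a point): on the top shelf, at its -y end; a cake cone standing upside down, 52 mm across at the bottom, 66 mm high; this point is its centre, z up. A bystander
- cone_c_mid (a point): on the table; a cake cone standing upside down, 52 mm across at the bottom, 66 mm high; this point is its centre, z up. A bystander
- cone_d_mid (a point): on the table; a cake cone standing upside down, 52 mm across at the bottom, 66 mm high; this point is its centre, z up. A bystander
- cone_e_mid (a point): on the table, near the robot; a cake cone standing upside down, 52 mm across at the bottom, 66 mm high; this point is its centre, z up. A bystander
- cups_mid (a point): stack of white paper cups upside down, 92 mm across, 75 mm high; this point is its centre. A bystander
- bowl_mid (a point): white bowl, 150 mm across, 55 mm high; this point is on its axis, half-way up. A bystander

How it is judged:
By the outcome, as a careful person would: the job done as asked, in the order asked, and still so for the second after the job is handed in, with the robot touching nothing.
It also fails if it takes over 72 s, if anything falls off the work surface, if the arm or the gripper's body presses on something with over 40 N, if the wrist force passes 120 N, or if a joint passes its speed limit or range.

## Working session

There is one attempt and no reset: what is moved stays moved. The work goes in short steps, Python scripts to look and compute and a shell command to move; the robot and the scene stay as the last step left them, time stands still between calls to the robot, and variables do not carry over. Pictures are saved under pics/ and viewed, and the job is handed in when it is done.

```bash
mkdir -p pics; ls
cat > h.py <<'E'
import numpy as np, cv2
from scipy.spatial.transform import Rotation as R
from workcell import env
def rot(q): return R.from_quat([q[1],q[2],q[3],q[0]]).as_matrix()
def shot(n,f):
    c=env.read_camera(n); cv2.imwrite('pics/'+f,c['pixels'][:,:,::-1]); return c
def ray(c,rc,fish=False):
    x=(rc[1]-c['cx'])/c['fx']; y=(rc[0]-c['cy'])/c['fy']
    if fish:
        t=np.hypot(x,y); s=np.sin(t)/t if t>0 else 1
        d=np.array([x*s,y*s,np.cos(t)])
    else: d=np.array([x,y,1.])
    return rot(c['orientation'])@d
def atz(c,rc,z,fish=False):
    o=np.array(c['origin']); d=ray(c,rc,fish); return o+d*(z-o[2])/d[2]
E
python3 - <<'E'
from h import *
np.set_printoptions(precision=4,suppress=True)
print(env.get_state(), env.nose_length)
for n in ['scene','top','wrist']:
    c=shot(n,n+'0.png'); print(n,c['origin'],c['orientation'],c['fx'],c['fy'],c['cx'],c['cy'])
    for t in ['rod_grip','rest','stand','stand_mid','cone_a_mid','cups_mid','bowl_mid']:
        print(t,[(np.round(a['location'],1),round(a['score'],2)) for a in env.pinpoint(n,t)])
E
```

```text
pics
{'clock': 0.0, 'joint_pos': array([-1.3526,  0.314 ,  0.0449,  1.3036,  0.    ,  1.4312]), 'qvel': array([-0.0016, -0.0001, -0.0006,  0.0012,  0.0012, -0.    ]), 'tau': array([ -0.0004, -48.0631,  29.8533,   0.0194,  -0.0002,   0.    ]), 'tcp_pos': array([ 0.2012, -0.5381,  0.2414]), 'orientation': array([-0.0009,  0.984 ,  0.1779, -0.    ]), 'wrist_force': array([ 0.6374,  0.1039, -0.547 ]), 'ft_torque': array([ 0.029 , -0.0619, -0.0228]), 'finger_gap': 0.08572285245380873} 0.011
scene [ 1.1602 -0.4064  1.1095] [-0.2722  0.8557  0.4168 -0.141 ] 499.86165413721295 499.86165413721295 251.17120786120833 199.6958945196117
rod_grip [(array([218.2, 142.9]), 0.68)]
rest [(array([249.7, 157.2]), 0.63)]
stand [(array([183.3, 284.2]), 0.92), (array([156.2, 258.4]), 0.55)]
stand_mid [(array([144.4, 288.4]), 0.75), (array([170.1, 206.8]), 0.23)]
cone_a_mid [(array([129.8, 328.8]), 0.84)]
cups_mid [(array([253.7, 337.3]), 0.6)]
bowl_mid [(array([326.8, 229.2]), 0.98), (array([278.6, 290.4]), 0.16)]
top [ 0.43   -0.003   1.3047] [-0.0473  0.7124 -0.6986  0.0467] 477.0914315641681 477.0914315641681 255.66108886601268 192.52940804137995
rod_grip [(array([230.8, 349.3]), 0.52)]
rest [(array([234.7, 337.8]), 0.84)]
stand [(array([215.6, 187.7]), 0.65)]
stand_mid [(array([212.2, 179.3]), 0.95), (array([193.6, 138.2]), 0.63)]
cone_a_mid [(array([193.1, 141.1]), 0.58)]
cups_mid [(array([121.8, 211.7]), 0.93)]
bowl_mid [(array([126.4, 327.6]), 0.87)]
wrist [ 0.2763 -0.511   0.3728] [ 0.1314  0.8108 -0.563  -0.091 ] 297.3186396354542 297.3186396354542 257.19046275571395 195.00893273955248
rod_grip []
rest []
stand []
stand_mid []
cone_a_mid []
cups_mid []
bowl_mid []
```

View pics/scene0.png

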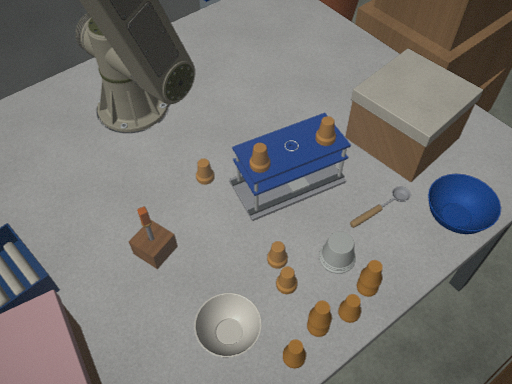

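View pics/top0.png

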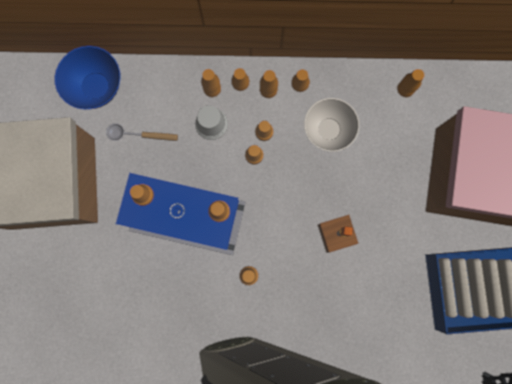

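The scene view shows the rod in its block at about (145,220), the stand at (290,150) with a cone at each end, and one loose cone near (204,170) on the robot's side. The top view shows a white ring on the shelf at (177,211). Next I'll zoom in and compute the poses.

Run:
```python
from h import *
np.set_printoptions(precision=4,suppress=True)
cs={}
tiles=[]
for n,boxes in [('scene',[(100,180,220,360),(195,275,120,190)]),('top',[(165,255,105,255),(205,265,305,370)])]:
    c=env.read_camera(n); cs[n]=c
    for i,(a,b,l,r) in enumerate(boxes):
        im=c['pixels'][a:b,l:r,::-1]; cv2.imwrite(f'pics/z_{n}{i}.png',cv2.resize(im,None,fx=5,fy=5,interpolation=cv2.INTER_CUBIC))
    px=c['pixels'].astype(int); hsv=cv2.cvtColor(c['pixels'],cv2.COLOR_RGB2HSV)
    # handle: orange pixels
    H,W=hsv.shape[:2]; rr,cc=np.mgrid[:H,:W]
    Rm=rot(c['orientation']); d=c['depth']
    P=np.stack([(cc-c['cx'])/c['fx']*d,(rr-c['cy'])/c['fy']*d,d],-1)@Rm.T+np.array(c['origin'])
    m=(hsv[...,0]>100)&(hsv[...,0]<130)&(hsv[...,1]>130)&(abs(P[...,2]-.150)<.008)&(P[...,0]>.2)&(P[...,0]<.7)&(P[...,1]<.6)&(P[...,1]>0)
    m=m.astype(np.uint8); k,lab,st,_=cv2.connectedComponentsWithStats(m); j=1+np.argmax(st[1:,4]); q=P[lab==j]
    box=cv2.minAreaRect((q[:,:2]*1000).astype(np.float32)); print(n,'shelf',len(q),q[:,2].mean(),box)
    if n=='top': mm=(rr>205)&(rr<265)&(cc>305)&(cc<370)
    else: mm=(rr>195)&(rr<275)&(cc>120)&(cc<190)
    t=mm&(P[...,2]>.135); print('handle pts',t.sum(),P[t].mean(0),P[t].min(0),P[t].max(0))
    tt=t&(P[...,2]>np.median(P[t][:,2].max())-.006); print('handle top',P[tt].mean(0),tt.sum(),cv2.minAreaRect((P[tt][:,:2]*1000).astype(np.float32)))
    t=mm&(abs(P[...,2]-.06)<.005); print('rest top',t.sum(),cv2.minAreaRect((P[t][:,:2]*1000).astype(np.float32)))
    for name,z in [('rod_grip',.156),('rest',0),('stand',0),('stand_mid',.15),('cone_a_mid',.183),('cone_a_mid',.033),('cups_mid',.0375),('bowl_mid',.0275)]:
        for a in env.pinpoint(n,name): print(name,z,atz(c,a['location'],z),round(a['score'],2))
```

```text
scene shelf 3028 0.15078412509154965 ((536.2322998046875, 189.2778778076172), (275.09149169921875, 132.73260498046875), 77.82259368896484)
handle pts 184 [ 0.5601 -0.2375  0.2527] [ 0.4835 -0.4064  0.1351] [ 1.1602 -0.2083  1.1095]
handle top [ 1.1602 -0.4064  1.1095] 17 ((1160.2052001953125, -406.3941955566406), (0.0, 0.0), 0.0)
rest top 838 ((493.62750244140625, -218.96591186523438), (84.90802001953125, 81.79319763183594), 17.48879623413086)
rod_grip 0.156 [ 0.495  -0.2244  0.156 ] 0.73
rod_grip 0.156 [ 0.8351 -0.2208  0.156 ] 0.33
rest 0 [ 0.4933 -0.2219  0.    ] 0.95
stand 0 [0.5264 0.1881 0.    ] 0.87
cone_a_mid 0.183 [0.5807 0.2719 0.183 ] 0.89
cone_a_mid 0.183 [ 0.5126 -0.2294  0.183 ] 0.48
cone_a_mid 0.033 [0.4868 0.3817 0.033 ] 0.89
cone_a_mid 0.033 [ 0.4078 -0.2007  0.033 ] 0.48
cups_mid 0.0375 [0.7976 0.1253 0.0375] 0.93
cups_mid 0.0375 [0.3808 0.0168 0.0375] 0.15
bowl_mid 0.0275 [ 0.7893 -0.1983  0.0275] 0.65
top shelf 4682 0.15090245116435477 ((536.75048828125, 189.518798828125), (272.807373046875, 125.89453887939453), 78.04559326171875)
handle pts 110 [ 0.4891 -0.2002  0.2552] [ 0.43   -0.2272  0.1351] [ 0.5053 -0.003   1.3047]
handle top [ 0.43   -0.003   1.3047] 8 ((430.0016784667969, -2.973112106323242), (0.0, 0.0), 0.0)
rest top 773 ((494.6046447753906, -218.44068908691406), (79.98139953613281, 80.89657592773438), 17.85284996032715)
rod_grip 0.156 [ 0.4952 -0.2261  0.156 ] 0.48
rest 0 [ 0.4948 -0.2241  0.    ] 0.7
stand 0 [0.5386 0.1915 0.    ] 0.59
stand 0 [ 0.783  -0.0229  0.    ] 0.33
stand_mid 0.15 [0.5364 0.179  0.15  ] 0.81
stand_mid 0.15 [ 0.4844 -0.1975  0.15  ] 0.55
cone_a_mid 0.183 [0.5755 0.2731 0.183 ] 0.55
cone_a_mid 0.033 [0.5949 0.31   0.033 ] 0.55
cups_mid 0.0375 [0.7946 0.1274 0.0375] 0.92
bowl_mid 0.0275 [ 0.7881 -0.1987  0.0275] 0.86
```

View pics/z_scene0.png

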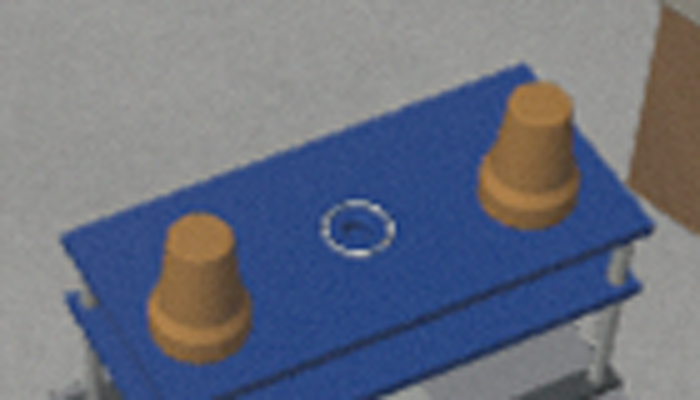

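View pics/z_top0.png

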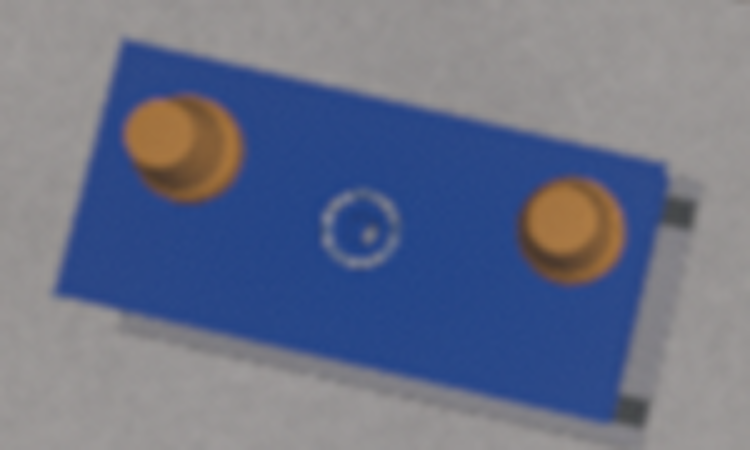

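View pics/z_top1.png

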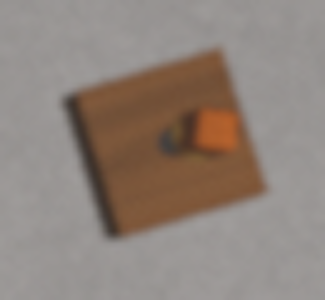

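View pics/z_scene1.png

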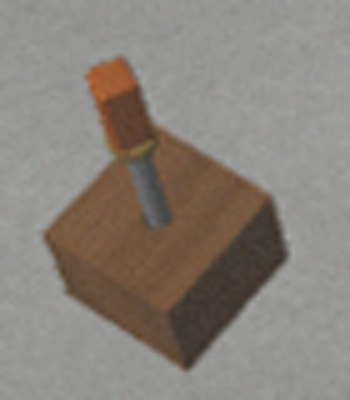

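The zooms show the white ring centred on a real hole: the top view ring is at about (177,210.8) and the scene ring at (291.5,145.6). I'll compute the hole, the handle and the stand yaw from these.

```bash
cat > d.py <<'E'
from h import *
np.set_printoptions(precision=4,suppress=True)
for n in ['scene','top']:
    c=env.read_camera(n); hsv=cv2.cvtColor(c['pixels'],cv2.COLOR_RGB2HSV); d=c['depth']
    H,W=d.shape; rr,cc=np.mgrid[:H,:W]
    Rm=rot(c['orientation'])
    P=np.stack([(cc-c['cx'])/c['fx']*d,(rr-c['cy'])/c['fy']*d,d],-1)@Rm.T+np.array(c['origin'])
    # ring: low-saturation pixels within shelf
    mm=((rr>200)&(rr<222)&(cc>166)&(cc<189)) if n=='top' else ((rr>135)&(rr<157)&(cc>280)&(cc<304))
    m=mm&(hsv[...,1]<150)&(hsv[...,2]>90)
    pts=np.array([atz(c,(r,k),.150)[:2] for r,k in zip(rr[m],cc[m])])
    A=np.c_[2*pts,np.ones(len(pts))]; s=np.linalg.lstsq(A,(pts**2).sum(1),rcond=None)[0]
    rad=np.hypot(*(pts-s[:2]).T)
    g=abs(rad-np.median(rad))<.003; pts=pts[g]; A=A[g]; s=np.linalg.lstsq(A,(pts**2).sum(1),rcond=None)[0]
    print(n,'ring centre',s[:2],'radius',np.sqrt(s[2]+s[0]**2+s[1]**2),len(pts))
    mm=((rr>205)&(rr<265)&(cc>305)&(cc<370)) if n=='top' else ((rr>195)&(rr<275)&(cc>120)&(cc<190))
    m=mm&(hsv[...,0]<14)&(hsv[...,1]>150)&(hsv[...,2]>90)
    q=P[m&(d>0)]; tp=q[(q[:,2]>.172)&(q[:,2]<.19)]
    print('handle',m.sum(),q.mean(0),'top',len(tp),tp.mean(0),cv2.minAreaRect((tp[:,:2]*1000).astype(np.float32)))
    for t in ['cone_e_mid']:
        for a in env.find_in(n,t): print(t,np.round(a['location']),atz(c,a['location'],.033)[:2],round(a['score'],2))
E
python3 d.py
```

```text
scene ring centre [0.5349 0.1898] radius 0.0174762273168069 71
handle 62 [ 0.4953 -0.2223  0.1756] top 52 [ 0.4949 -0.2211  0.1802] ((494.583740234375, -220.6160430908203), (16.660751342773438, 17.046558380126953), 80.5322494506836)
cone_e_mid [173. 207.] [0.3917 0.0158] 0.74
top ring centre [0.5374 0.1912] radius 0.01695365401698727 101
handle 80 [ 0.4948 -0.222   0.1666] top 69 [ 0.4943 -0.2183  0.1805] ((494.69952392578125, -218.20350646972656), (17.959646224975586, 20.537073135375977), 84.83135986328125)
cone_e_mid [278. 251.] [0.3747 0.0084] 0.84
cone_e_mid [219. 181.] [0.526  0.1988] 0.16
```

```bash
python3 -m creep '{"hand":[85,85,85,85,85],"delta_pos":[[0,0,-0.01],[0,0,-0.01],[0,0,-0.01],[0,0,-0.01],[0,0,-0.01]],"turn":[-1,-1,-1,-1,-1]}' 40; python3 -m creep '{"hand":[85,85,85,85,85],"delta_pos":[[0,0,0],[0,0,0],[0,0,0],[0,0,0],[0,0,0]],"turn":[-1,-1,-1,-1,-1]}'; python3 -m creep '{"hand":[85,85,85,85,85],"delta_pos":[[0,0,0],[0,0,0],[0,0,0],[0,0,0],[0,0,0]],"turn":[-1,-1,-0.5,0,0]}'
cat >> h.py <<'E'
def go(x,y,z,yaw):
    """print tool-frame shift in command units to reach x,y,z; yaw = wanted tool-y angle deg"""
    s=env.get_state(); Rm=rot(s['orientation']); d=np.array([x,y,z])-s['tcp_pos']
    ty=np.degrees(np.arctan2(Rm[1,1],Rm[0,1])); e=(yaw-ty+90)%180-90
    print('tcp',s['tcp_pos'].round(4),'tilt z',Rm[:,2].round(4),'ty %.2f'%ty,'units',(Rm.T@d/.8).round(4),'mm',np.round(Rm.T@d*1000,1),'turn',round(-e/5,2),'F',s['wrist_force'].round(1),'T',s['ft_torque'].round(2),'gap',round(s['finger_gap']*1000,1),'t',round(s['clock'],2),'j',s['joint_pos'].round(2))
E
python3 -c "
from h import *
go(.4946,-.2195,.28,-7)"
```

```text
clock: 2.72
tcp_pos: [0.2014, -0.5386, 0.2827]
orientation: [0.0, 0.921, 0.389, -0.0]
wrist_force: [-0.3, 0.2, 0.2]
finger_gap: 0.0849
clock: 3.13
tcp_pos: [0.2014, -0.5386, 0.2823]
orientation: [0.0, 0.815, 0.579, -0.0]
wrist_force: [-0.1, -0.1, 0.0]
finger_gap: 0.0848
clock: 3.55
tcp_pos: [0.2014, -0.5386, 0.2823]
orientation: [0.0, 0.749, 0.662, -0.0]
wrist_force: [-0.1, 0.1, 0.2]
finger_gap: 0.0849
tcp [ 0.2014 -0.5386  0.2823] tilt z [ 0.e+00 -1.e-04 -1.e+00] ty -7.08 units [0.441  0.3146 0.0029] mm [352.8 251.7   2.3] turn -0.02 F [-0.1  0.1  0.2] T [-0.    0.03  0.  ] gap 84.9 t 3.55 j [-1.35  0.31  0.13  1.4   0.    0.34]
```

```bash
python3 -m creep '{"hand":[85,85,85,85,85],"delta_pos":[[0.04,0.0286,0],[0.04,0.0286,0],[0.04,0.0286,0],[0.04,0.0286,0],[0.04,0.0286,0]],"turn":[0,0,0,0,0]}'; python3 -m creep '{"hand":[85,85,85,85,85],"delta_pos":[[0.04,0.0286,0],[0.04,0.0286,0],[0.04,0.0286,0],[0.04,0.0286,0],[0.01,0.01,0]],"turn":[0,0,0,0,0]}'
cat > w.py <<'E'
from h import *
import sys
np.set_printoptions(precision=4,suppress=True)
go(.4946,-.2195,.28,-7)
c=shot('wrist',sys.argv[1])
for t,z in [('rod_grip',.156),('rest',0.0)]:
    for a in env.pinpoint('wrist',t): print(t,np.round(a['location'],1),round(a['score'],2),atz(c,a['location'],z,True))
E
python3 w.py w1.png
```

```text
clock: 3.97
tcp_pos: [0.3352, -0.3924, 0.2824]
orientation: [0.0, 0.75, 0.662, -0.0]
wrist_force: [1.0, -0.1, 0.3]
finger_gap: 0.0851
clock: 4.38
tcp_pos: [0.4522, -0.267, 0.2826]
orientation: [0.0, 0.748, 0.664, 0.001]
wrist_force: [-0.0, -1.0, 0.6]
finger_gap: 0.0852
tcp [ 0.4522 -0.267   0.2826] tilt z [ 0.0013  0.0011 -1.    ] ty -6.81 units [0.0652 0.0456 0.0034] mm [52.1 36.5  2.7] turn 0.04 F [-0.  -1.   0.6] T [ 0.02 -0.02 -0.02] gap 85.2 t 4.38 j [-0.69  0.21  0.    1.37  0.    1.  ]
rod_grip [134.6 298.8] 0.74 [ 0.4933 -0.2214  0.156 ]
rest [122.5 283.2] 0.86 [ 0.493  -0.2227  0.    ]
```

View pics/w1.png

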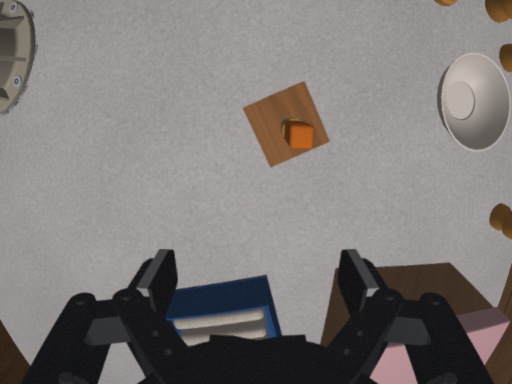

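The wrist view shows the orange handle at (301,135), with its faces nearly square to the jaws, on the block between the finger bearings. Next I'll measure its yaw and move over it.

Run:
```python
from h import *
c=env.read_camera('wrist'); hsv=cv2.cvtColor(c['pixels'],cv2.COLOR_RGB2HSV); H,W=hsv.shape[:2]; rr,cc=np.mgrid[:H,:W]
m=(hsv[...,0]<14)&(hsv[...,1]>180)&(hsv[...,2]>180)&(rr<200)&(abs(cc-300)<40)
p=np.array([atz(c,(r,k),.18,True)[:2] for r,k in zip(rr[m],cc[m])])
print(m.sum(),cv2.minAreaRect((p*1000).astype(np.float32)),p.mean(0))
go(.494,-.2205,.28,-7)
```

```text
57 ((491.6278991699219, -226.04942321777344), (4.026132106781006, 12.08862590789795), 84.28296661376953) [ 0.49234264 -0.22651782]
tcp [ 0.4496 -0.2711  0.2822] tilt z [-4.e-04 -5.e-04 -1.e+00] ty -7.00 units [0.0695 0.0473 0.0027] mm [55.6 37.9  2.2] turn 0.0 F [ 0.2  0.2 -0.2] T [ 0.02 -0.04  0.04] gap 85.2 t 4.58 j [-0.7   0.21  0.    1.37 -0.    1.  ]
```

```bash
python3 -m creep '{"hand":[85,85,85,85,85],"delta_pos":[[0.023,0.016,0.005],[0.023,0.016,0.005],[0.023,0.016,0.005],[0,0,0.005],[0,0,0]],"turn":[0,0,0,0,0]}'
python3 - <<'E'
from h import *
c=shot('wrist','w2.png'); hsv=cv2.cvtColor(c['pixels'],cv2.COLOR_RGB2HSV); H,W=hsv.shape[:2]; rr,cc=np.mgrid[:H,:W]
print(env.pinpoint('wrist','rod_grip'),env.pinpoint('wrist','rest'))
for a in env.pinpoint('wrist','rod_grip'): print(atz(c,a['location'],.156,True))
for a in env.pinpoint('wrist','rest'): print(atz(c,a['location'],.0,True))
go(.494,-.2205,.148,-7)
E
```

```text
clock: 5.0
tcp_pos: [0.4939, -0.2215, 0.2653]
orientation: [-0.001, 0.749, 0.662, -0.001]
wrist_force: [-0.8, -0.6, -1.8]
finger_gap: 0.085
[{'location': [192.9, 256.2], 'score': 0.85}] [{'location': [159.4, 255.8], 'score': 0.86}]
[ 0.49216263 -0.21897074  0.156     ]
[ 0.49039733 -0.22161324  0.        ]
tcp [ 0.494  -0.222   0.2666] tilt z [ 3.e-04 -5.e-04 -1.e+00] ty -7.12 units [ 0.0019 -0.0003  0.1483] mm [  1.5  -0.2 118.6] turn -0.02 F [0.  0.6 0.3] T [-0.02  0.01  0.  ] gap 84.7 t 5.25 j [-0.57  0.24  0.01  1.34 -0.    1.12]
```

View pics/w2.png

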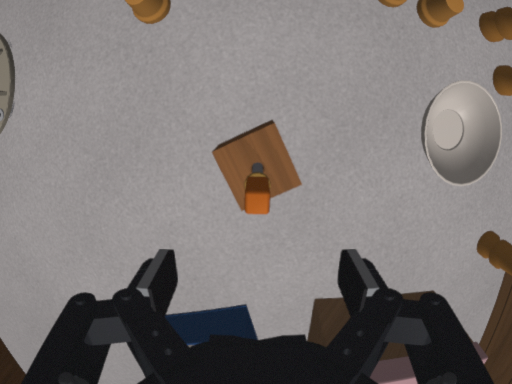

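The handle is centred between the jaws (column 257 against 258) and square to them. Descending and gripping.

```bash
python3 -m creep '{"hand":[85,85,85,70,60],"delta_pos":[[0.002,0,0.035],[0,0,0.035],[0,0,0.035],[0,0,0.025],[0,0,0.015]],"turn":[0,0,0,0,0]}' 60; python3 -c "
from h import *
go(.494,-.2205,.150,-7)"
```

```text
clock: 5.67
tcp_pos: [0.4932, -0.2192, 0.1479]
orientation: [-0.001, 0.749, 0.662, -0.001]
wrist_force: [0.4, 0.5, -0.4]
finger_gap: 0.0636
tcp [ 0.4932 -0.2192  0.1479] tilt z [-0.0027  0.0015 -1.    ] ty -7.07 units [-0.0015  0.0012 -0.0026] mm [-1.2  1.  -2.1] turn -0.01 F [ 0.4  0.5 -0.4] T [-0.03 -0.03 -0.02] gap 63.6 t 5.67 j [-0.57  0.29 -0.22  1.06 -0.    1.13]
```

```bash
python3 -m creep '{"hand":[40,25,15,15,15],"delta_pos":[[0,0,0],[0,0,0],[0,0,0],[0,0,0],[0,0,0]],"turn":[0,0,0,0,0]}' 60;  python3 -m creep '{"hand":[15,15,15,15,15],"delta_pos":[[0,0,0],[0,0,0],[0,0,0],[0,0,0],[0,0,0]],"turn":[0,0,0,0,0]}'; python3 -c "
from h import *
go(.494,-.2205,.150,-7)"
```

```text
clock: 6.08
tcp_pos: [0.4952, -0.2199, 0.1518]
orientation: [0.001, 0.749, 0.662, -0.0]
wrist_force: [-2.4, 0.4, 3.5]
finger_gap: 0.0192
clock: 6.5
tcp_pos: [0.4953, -0.2199, 0.1518]
orientation: [0.001, 0.749, 0.663, -0.0]
wrist_force: [-2.4, -0.6, 6.2]
finger_gap: 0.019
tcp [ 0.4953 -0.2199  0.1518] tilt z [ 0.0016 -0.0021 -1.    ] ty -7.01 units [-0.001  -0.0015  0.0022] mm [-0.8 -1.2  1.8] turn -0.0 F [-2.4 -0.6  6.2] T [-0.16  0.59  0.  ] gap 19.0 t 6.5 j [-0.57  0.29 -0.21  1.07 -0.    1.13]
```

```bash
python3 -m creep '{"hand":[15,15,15,15,15],"delta_pos":[[0,0,-0.01],[0,0,-0.015],[0,0,-0.02],[0,0,-0.02],[0,0,-0.02]],"turn":[0,0,0,0,0]}';  python3 -m creep '{"hand":[15,15,15,15,15],"delta_pos":[[0,0,-0.04],[0,0,-0.04],[0,0,-0.04],[0,0,-0.04],[0,0,-0.04]],"turn":[0,0,0,0,0]}';python3 -m creep '{"hand":[15,15,15,15,15],"delta_pos":[[0,0,-0.02],[0,0,0],[0,0,0],[0,0,0],[0,0,0]],"turn":[0.5,0.5,0,0,0]}'; python3 -c "
from h import *
s=shot('scene','s1.png');t=shot('top','t1.png');shot('wrist','w3.png')
go(.536,.190,.39,-12)"
```

```text
clock: 6.92
tcp_pos: [0.4948, -0.2189, 0.2191]
orientation: [-0.0, 0.749, 0.663, 0.0]
wrist_force: [-0.1, 0.8, -1.8]
finger_gap: 0.0192
clock: 7.33
tcp_pos: [0.4946, -0.2187, 0.3802]
orientation: [0.0, 0.749, 0.663, 0.0]
wrist_force: [0.6, -0.0, -2.3]
finger_gap: 0.0193
clock: 7.75
tcp_pos: [0.4946, -0.2189, 0.3935]
orientation: [-0.001, 0.777, 0.63, -0.0]
wrist_force: [0.1, 0.4, -1.5]
finger_gap: 0.0195
tcp [ 0.4945 -0.219   0.3935] tilt z [-1.4e-03  9.0e-04 -1.0e+00] ty -11.97 units [ 0.5108 -0.0553  0.0047] mm [408.7 -44.2   3.8] turn 0.01 F [ 0.3 -0.5 -2.6] T [ 0.01 -0.03 -0.04] gap 19.6 t 7.9 j [-0.57  0.26  0.34  1.65  0.    1.21]
```

View pics/s1.png

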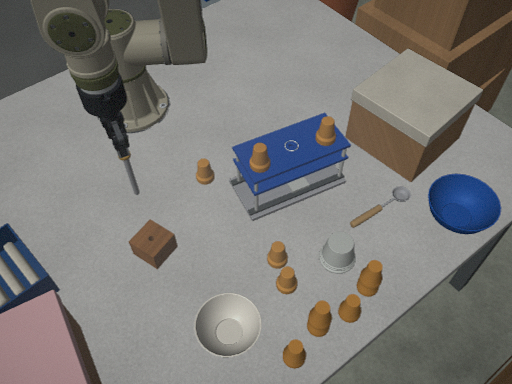

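View pics/w3.png

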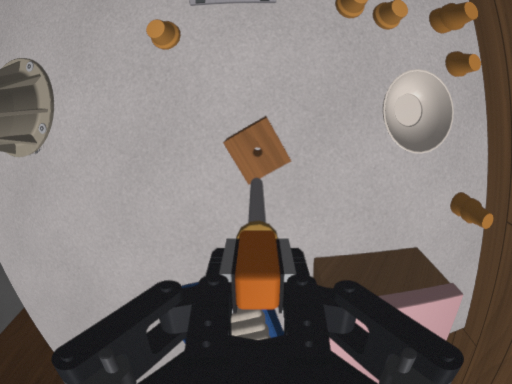

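The rod is held and out of the block. In the scene view its nose is at (136,193); in the wrist view it is at (257,181). Checking how straight it hangs.

```bash
cat >> h.py <<'E'
def proj(c,p,fish=False):
    v=rot(c['orientation']).T@(np.array(p)-np.array(c['origin']))
    if fish:
        t=np.arctan2(np.hypot(v[0],v[1]),v[2]); k=t/np.hypot(v[0],v[1]); return np.array([c['cy']+c['fy']*v[1]*k,c['cx']+c['fx']*v[0]*k])
    return np.array([c['cy']+c['fy']*v[1]/v[2],c['cx']+c['fx']*v[0]/v[2]])
E
python3 - <<'E'
from h import *
np.set_printoptions(precision=4,suppress=True)
for n in ['scene','wrist']:
    c=env.read_camera(n);s=env.get_state();Rm=rot(s['orientation']);f=n=='wrist'
    for t,off in [('rod_nose',.1518),('rod_grip',-.0042)]:
        p=s['tcp_pos']+Rm[:,2]*off
        print(n,t,'expected',proj(c,p,f),'found',[(a['location'],a['score']) for a in env.pinpoint(n,t)], 'px/mm x,y',[(proj(c,p+np.eye(3)[i]*.001,f)-proj(c,p,f)) for i in (0,1,2)])
    r=[170,200,110,150] if n=='scene' else [150,260,210,310]
    cv2.imwrite(f'pics/n_{n}.png',cv2.resize(c['pixels'][r[0]:r[1],r[2]:r[3],::-1],None,fx=6,fy=6,interpolation=cv2.INTER_CUBIC))
E
```

```text
scene rod_nose expected [194.1093 136.8893] found [([191.5, 137.9], 0.74)] px/mm x,y [array([0.2919, 0.2338]), array([-0.2312,  0.4018]), array([-0.274 , -0.0926])]
scene rod_grip expected [145.8083 120.5413] found [([148.3, 119.4], 0.58)] px/mm x,y [array([0.3069, 0.2569]), array([-0.2443,  0.4611]), array([-0.3516, -0.1188])]
wrist rod_nose expected [181.7645 258.1785] found [([180.9, 253.4], 0.69), ([32.8, 159.5], 0.25)] px/mm x,y [array([-0.2029,  0.9922]), array([-0.9549, -0.2107]), array([0.2772, 0.0018])]
wrist rod_grip expected [267.6231 258.861 ] found [([263.6, 258.0], 0.92)] px/mm x,y [array([-0.3521,  1.9681]), array([-1.6498, -0.4153]), array([1.0713, 0.0071])]
```

View pics/n_wrist.png

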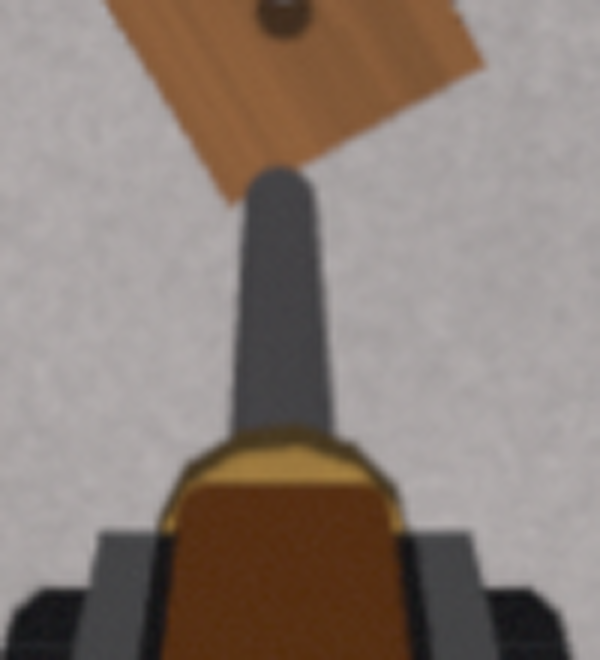

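View pics/n_scene.png

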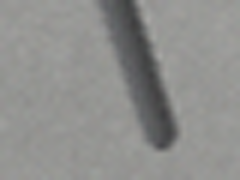

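```bash
python3 -m creep '{"hand":[15,15,15,15,15],"delta_pos":[[0.03,-0.003,0],[0.042,-0.0046,0],[0.042,-0.0046,0],[0.042,-0.0046,0],[0.042,-0.0046,0]],"turn":[0,0,0,0,0]}';  python3 -m creep '{"hand":[15,15,15,15,15],"delta_pos":[[0.042,-0.0046,0],[0.042,-0.0046,0],[0.042,-0.0046,0],[0.042,-0.0046,0],[0.042,-0.0046,0]],"turn":[0,0,0,0,0]}';python3 -m creep '{"hand":[15,15,15,15,15],"delta_pos":[[0.042,-0.0046,0],[0.042,-0.0046,0],[0.018,-0.0016,0],[0,0,0],[0,0,0]],"turn":[0,0,0,0,0]}'; python3 d.py | grep ring; python3 -c "
from h import *
shot('scene','s2.png');shot('top','t2.png');c=shot('wrist','w4.png')
go(.536,.190,.39,-12)"
```

```text
clock: 8.62
tcp_pos: [0.5109, -0.0594, 0.3944]
orientation: [0.0, 0.777, 0.629, 0.0]
wrist_force: [0.8, 0.1, -2.4]
finger_gap: 0.0192
clock: 9.03
tcp_pos: [0.5278, 0.1092, 0.3945]
orientation: [0.0, 0.777, 0.629, 0.0]
wrist_force: [0.4, -0.3, -1.4]
finger_gap: 0.0193
clock: 9.45
tcp_pos: [0.5363, 0.1896, 0.3939]
orientation: [0.0, 0.777, 0.63, -0.001]
wrist_force: [-0.2, -0.3, -3.7]
finger_gap: 0.0194
scene ring centre [0.5351 0.1897] radius 0.017627546449053916 73
top ring centre [0.5388 0.1928] radius 0.01743521627229018 83
tcp [0.5365 0.188  0.3945] tilt z [ 4.e-04 -1.e-04 -1.e+00] ty -12.10 units [ 0.0023 -0.0012  0.0057] mm [ 1.9 -0.9  4.5] turn -0.02 F [ 0.3 -0.  -2.5] T [-0.    0.02  0.01] gap 19.4 t 9.8 j [ 0.2   0.32  0.42  1.68 -0.    1.98]d.py:19: RuntimeWarning: Mean of empty slice.
  print('handle',m.sum(),q.mean(0),'top',len(tp),tp.mean(0),cv2.minAreaRect((tp[:,:2]*1000).astype(np.float32)))
  ret = um.true_divide(
```

View pics/w4.png

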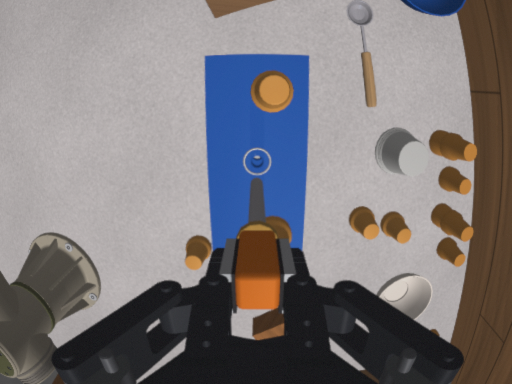

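View pics/s2.png

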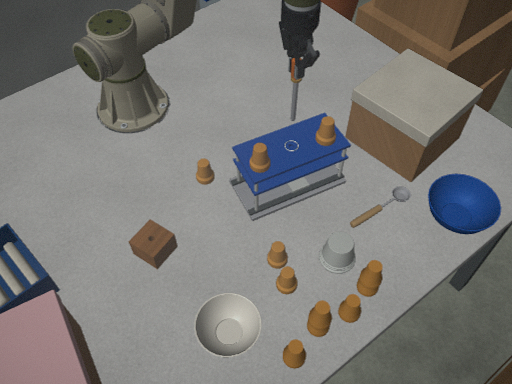

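The wrist view shows the ring at (257,161) and the nose at (257,181), both in the tool's mid column. Descending until the nose is about 25 mm over the shelf, then measuring again.

```bash
python3 -m creep '{"hand":[15,15,15,15,15],"delta_pos":[[0.0015,-0.0005,0.02],[0,0,0.02],[0,0,0.02],[0,0,0.02],[0,0,0.004]],"turn":[0,0,0,0,0]}'
cat > r.py <<'E'
from h import *
import sys
np.set_printoptions(precision=4,suppress=True)
def fitc(pts):
    for _ in range(5):
        A=np.c_[2*pts,np.ones(len(pts))]; s=np.linalg.lstsq(A,(pts**2).sum(1),rcond=None)[0]
        rad=np.hypot(*(pts-s[:2]).T); pts=pts[abs(rad-np.median(rad))<.0035]
    return s[:2],np.median(rad),len(pts)
for n in ['wrist','scene','top']:
    c=env.read_camera(n); s=env.get_state(); hsv=cv2.cvtColor(c['pixels'],cv2.COLOR_RGB2HSV); H,W=hsv.shape[:2]; rr,cc=np.mgrid[:H,:W]
    f=n=='wrist'; p0=proj(c,(.536,.190,.15),f)
    w=20 if f else 12
    m=(abs(rr-p0[0])<w)&(abs(cc-p0[1])<w)&(hsv[...,1]<150)&(hsv[...,2]>100)
    if m.sum()>8:
        pts=np.array([atz(c,(r,k),.150,f)[:2] for r,k in zip(rr[m],cc[m])]); print(n,'ring',fitc(pts))
    Rm=rot(s['orientation']); e=proj(c,s['tcp_pos']+Rm[:,2]*.1518,f)
    print('  nose exp px',e,'ring px',p0,'found',[(a['location'],round(a['score'],2)) for a in env.pinpoint(n,'rod_nose')])
    a,b=int(p0[0]),int(p0[1]); im=c['pixels'][max(0,a-50):a+50,max(0,b-60):b+60,::-1]
    cv2.imwrite(f'pics/{sys.argv[1]}_{n}.png',cv2.resize(im,None,fx=5,fy=5,interpolation=cv2.INTER_CUBIC))
go(.536,.190,.3018,-12)
E
python3 r.py r1
```

```text
clock: 10.22
tcp_pos: [0.5353, 0.1895, 0.3244]
orientation: [-0.001, 0.777, 0.629, -0.002]
wrist_force: [0.1, -0.4, -3.2]
finger_gap: 0.019
wrist ring (array([0.5354, 0.1894]), np.float64(0.016992574117362696), 340)
  nose exp px [181.7661 258.2027] ring px [175.0065 259.2175] found [([244.6, 415.1], 0.73), ([180.7, 252.4], 0.65)]
scene ring (array([0.5301, 0.194 ]), np.float64(0.01986769056101388), 34)
  nose exp px [138.8789 291.8299] ring px [145.6618 291.2618] found [([136.2, 292.2], 0.7), ([180.6, 288.4], 0.23)]
top ring (array([0.5381, 0.1925]), np.float64(0.017385700381786114), 97)
  nose exp px [209.2531 174.974 ] ring px [210.7731 176.8873] found [([206.0, 173.8], 0.45), ([278.7, 250.8], 0.19)]
tcp [0.5369 0.1903 0.3284] tilt z [ 0.0022  0.0003 -1.    ] ty -12.01 units [-0.0006 -0.001   0.0332] mm [-0.5 -0.8 26.6] turn -0.0 F [-0.2  0.4 -2.1] T [-0.01 -0.02  0.  ] gap 19.3 t 10.52 j [ 0.2   0.3   0.23  1.5  -0.    1.98]
```

View pics/r1_wrist.png

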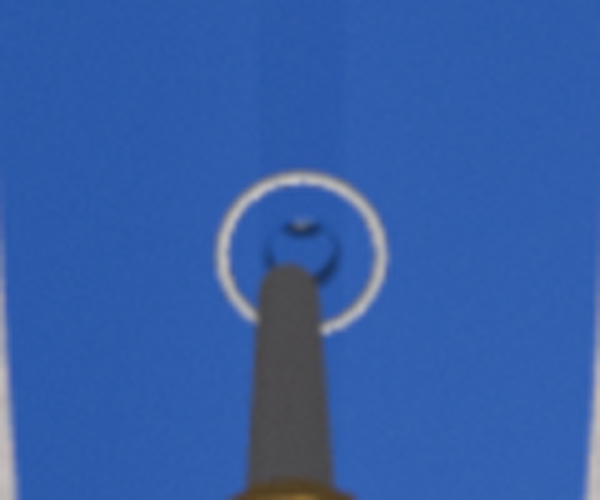

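View pics/r1_scene.png

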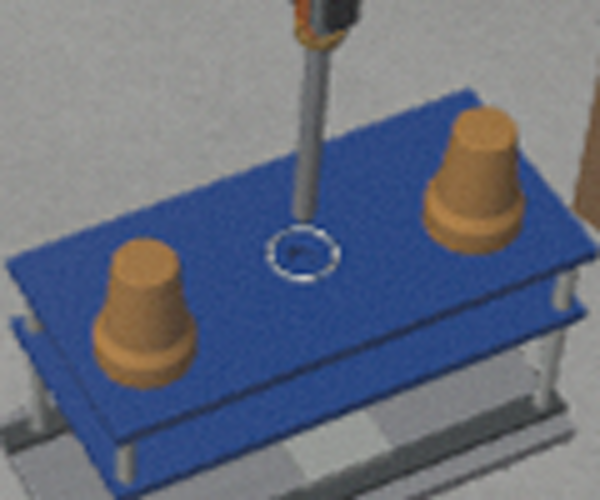

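Run:
```python
from h import *
np.set_printoptions(precision=4,suppress=True)
T=[];O=[];Z=[];Q=[];C=[]
for i in range(10):
    c=env.read_camera('wrist'); s=env.get_state(); Rm=rot(s['orientation']); Rc=rot(c['orientation'])
    T.append(s['tcp_pos']);Z.append(Rm[:,2]);O.append(c['origin']);C.append(Rc.T@Rm[:,2]); Q.append(Rc[:,2])
for n,a in zip(['tcp','toolz','camorig','toolz in cam','camz world'],[T,Z,O,C,Q]): print(n,np.mean(a,0),np.std(a,0))
c['origin']=np.mean(O,0); hsv=None
print(np.array(c['origin'])-np.mean(T,0))
go(.536,.19,.3018,-12)
```

```text
tcp [0.5365 0.1904 0.3275] [0.0002 0.     0.0004]
toolz [ 0.0008  0.0001 -1.    ] [0.0007 0.0001 0.    ]
camorig [0.5524 0.2687 0.4582] [0.0001 0.     0.0005]
toolz in cam [ 0.0005 -0.3153  0.949 ] [0.0001 0.     0.    ]
camz world [-0.0655 -0.3082 -0.9491] [0.0007 0.0001 0.0001]
[0.0159 0.0783 0.1307]
tcp [0.5363 0.1903 0.327 ] tilt z [-0.0001 -0.0001 -1.    ] ty -12.00 units [-0.0005 -0.0002  0.0316] mm [-0.4 -0.2 25.2] turn 0.0 F [ 0.   0.2 -3.2] T [-0.01 -0.05  0.07] gap 19.0 t 11.02 j [ 0.2   0.3   0.23  1.5  -0.    1.98]
```

```bash
python3 r.py r2
python3 - <<'E'
from h import *
c=env.read_camera('wrist'); s=env.get_state(); Rc=rot(c['orientation'])
print('tcp in cam',Rc.T@(s['tcp_pos']-c['origin']))
E
```

```text
wrist ring (array([0.5354, 0.1895]), np.float64(0.016958280623140677), 333)
  nose exp px [181.7016 258.1345] ring px [175.5961 257.8504] found [([185.1, 253.1], 0.57)]
scene ring (array([0.5316, 0.1928]), np.float64(0.018706601386766324), 31)
  nose exp px [138.9304 291.9297] ring px [145.6618 291.2618] found [([135.3, 291.8], 0.69)]
top ring (array([0.5378, 0.1922]), np.float64(0.017293436579586915), 96)
  nose exp px [209.6452 175.0242] ring px [210.7731 176.8873] found [([129.3, 264.0], 0.5), ([208.2, 174.1], 0.46)]
tcp [0.5363 0.1903 0.327 ] tilt z [-0.0001 -0.0001 -1.    ] ty -12.00 units [-0.0005 -0.0002  0.0315] mm [-0.4 -0.2 25.2] turn -0.0 F [ 0.2 -0.1 -1.7] T [ 0.03 -0.01 -0.02] gap 19.2 t 11.32 j [ 0.2   0.3   0.23  1.5  -0.    1.98]
tcp in cam [0.00078591 0.03472173 0.14900597]
```

View pics/r2_wrist.png

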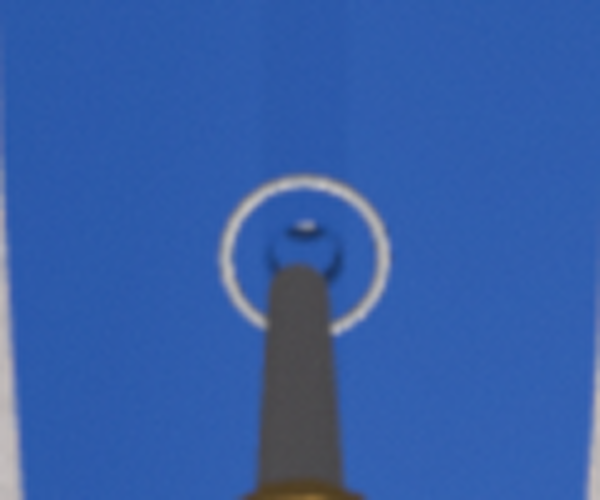

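View pics/r2_scene.png

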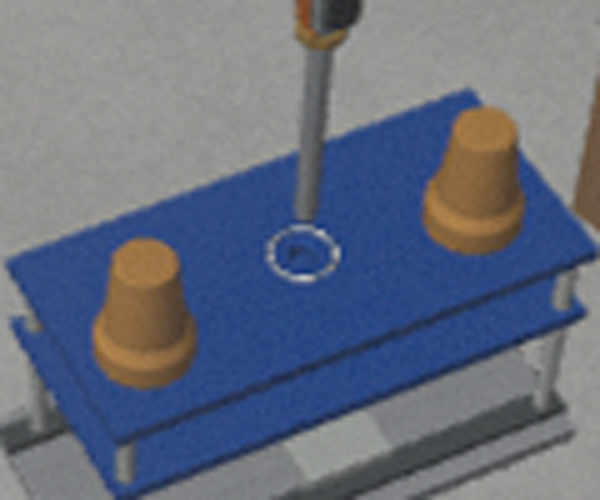

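Settled view: the nose is about 1 mm left of the hole and about 1.5 mm past it along tool x. Correcting that and lowering to about 7 mm above the shelf.

```bash
python3 -m creep '{"hand":[15,15,15,15,15],"delta_pos":[[-0.0019,0.0013,0.011],[0,0,0.011],[0,0,0],[0,0,0],[0,0,0]],"turn":[0,0,0,0,0]}'; python3 -m creep '{"hand":[15,15,15,15,15],"delta_pos":[[0,0,0],[0,0,0],[0,0,0],[0,0,0],[0,0,0]],"turn":[0,0,0,0,0]}'; python3 r.py r3
```

```text
clock: 11.78
tcp_pos: [0.5368, 0.1886, 0.3091]
orientation: [-0.0, 0.777, 0.629, -0.0]
wrist_force: [0.1, 0.2, -2.4]
finger_gap: 0.0195
clock: 12.2
tcp_pos: [0.5371, 0.1886, 0.3096]
orientation: [0.0, 0.777, 0.629, 0.0]
wrist_force: [-0.1, 0.4, -2.5]
finger_gap: 0.0194
wrist ring (array([0.5354, 0.1895]), np.float64(0.016971181535307255), 364)
  nose exp px [181.6975 258.0929] ring px [178.5408 256.7186] found [([179.7, 255.0], 0.96), ([247.5, 380.1], 0.51)]
scene ring (array([0.5312, 0.1935]), np.float64(0.018964716835419552), 34)
  nose exp px [144.1206 291.2634] ring px [145.6618 291.2618] found [([139.7, 292.7], 0.67), ([248.6, 157.6], 0.25)]
top ring (array([0.537 , 0.1909]), np.float64(0.01684232652774891), 107)
  nose exp px [210.0748 176.9652] ring px [210.7731 176.8873] found [([207.0, 173.7], 0.43), ([214.9, 184.5], 0.24)]
tcp [0.537  0.1886 0.3095] tilt z [ 0.     -0.0001 -1.    ] ty -12.00 units [ 0.0015 -0.0016  0.0096] mm [ 1.2 -1.3  7.7] turn -0.0 F [-0.2  0.4 -2.7] T [-0.01  0.03  0.03] gap 19.1 t 12.5 j [ 0.2   0.29  0.18  1.46 -0.    1.98]
```

View pics/r3_wrist.png

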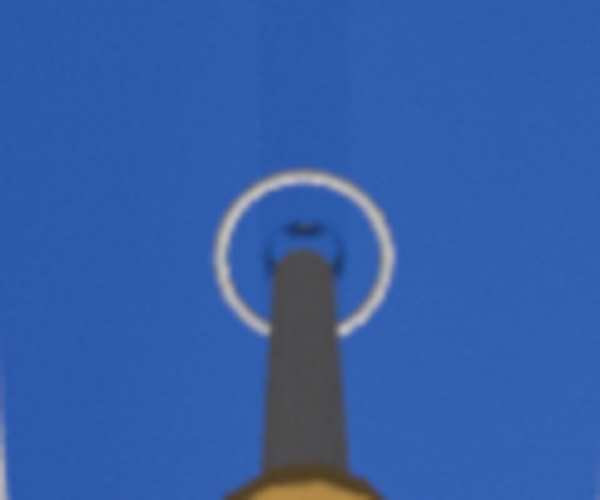

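View pics/r3_scene.png

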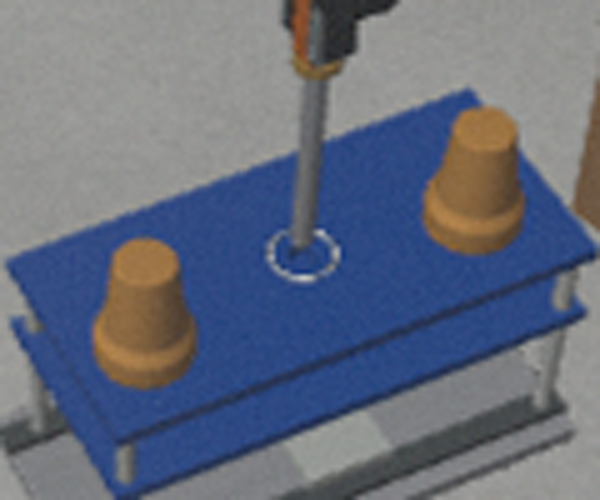

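The nose is laterally centred in the ring, and the calibrated fore-aft offset is about 0.3 mm. Feeling downward gently.

```bash
python3 -m creep '{"hand":[15,15,15,15,15],"delta_pos":[[0.0003,0,0.004],[0,0,0.004],[0,0,0.003],[0,0,0.002],[0,0,0]],"turn":[0,0,0,0,0]}'; python3 r.py r4
```

```text
clock: 12.92
tcp_pos: [0.5368, 0.1888, 0.2984]
orientation: [-0.0, 0.777, 0.629, -0.001]
wrist_force: [-0.5, -0.4, -2.7]
finger_gap: 0.019
wrist ring (array([0.5354, 0.1894]), np.float64(0.01704010972477719), 381)
  nose exp px [181.7142 258.2577] ring px [181.5656 257.233 ] found [([179.6, 253.8], 0.85)]
scene ring (array([0.5312, 0.1935]), np.float64(0.018050710080149406), 35)
  nose exp px [146.8292 291.1256] ring px [145.6618 291.2618] found [([276.1, 289.1], 0.71), ([144.9, 291.9], 0.47)]
top ring (array([0.5367, 0.1904]), np.float64(0.016517296507873078), 108)
  nose exp px [210.4066 177.5651] ring px [210.7731 176.8873] found [([208.4, 178.0], 0.42)]
tcp [0.5371 0.1889 0.2992] tilt z [ 0.0003 -0.     -1.    ] ty -12.00 units [ 0.0011 -0.0017 -0.0032] mm [ 0.9 -1.3 -2.6] turn -0.0 F [-0.5 -0.4 -1.9] T [ 0.    0.01 -0.01] gap 19.3 t 13.22 j [ 0.2   0.29  0.16  1.43 -0.    1.98]
```

View pics/r4_wrist.png

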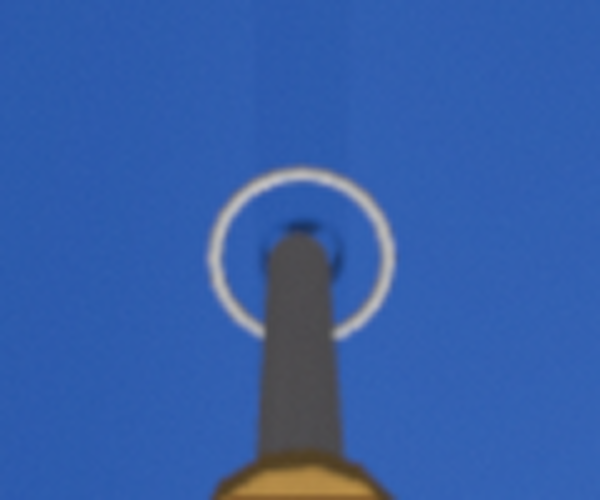

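No contact yet, and the nose sits inside the hole rim in the wrist view. Small trim, then continue down.

```bash
python3 -m creep '{"hand":[15,15,15,15,15],"delta_pos":[[-0.0006,0.0005,0.002],[0,0,0.002],[0,0,0.002],[0,0,0.002],[0,0,0]],"turn":[0,0,0,0,0]}'; python3 -c "
from h import *
go(.537,.1885,.29,-12)"
```

```text
clock: 13.63
tcp_pos: [0.5371, 0.1882, 0.2922]
orientation: [-0.0, 0.777, 0.629, -0.0]
wrist_force: [-0.6, 1.2, -1.9]
finger_gap: 0.0191
tcp [0.5371 0.1882 0.2922] tilt z [-7.e-04 -3.e-04 -1.e+00] ty -12.00 units [ 0.0003 -0.0002  0.0027] mm [ 0.2 -0.2  2.2] turn -0.0 F [-0.6  1.2 -1.9] T [-0.01 -0.01  0.06] gap 19.1 t 13.63 j [ 0.2   0.29  0.14  1.42 -0.    1.98]
```

The nose is about 10 mm through the top hole with no side load. Continuing to just above the second shelf.

```bash
python3 -m creep '{"hand":[15,15,15,15,15],"delta_pos":[[0,0,0.008],[0,0,0.008],[0,0,0.008],[0,0,0.008],[0,0,0.006]],"turn":[0,0,0,0,0]}'; python3 -c "
from h import *
go(.537,.1885,.2538,-12)"
```

```text
clock: 14.05
tcp_pos: [0.5369, 0.1882, 0.261]
orientation: [-0.0, 0.777, 0.629, -0.001]
wrist_force: [-0.2, -0.2, -2.0]
finger_gap: 0.0194
tcp [0.5369 0.1882 0.261 ] tilt z [-1.3e-03 -4.0e-04 -1.0e+00] ty -12.00 units [0.0003 0.     0.009 ] mm [0.3 0.  7.2] turn 0.0 F [-0.2 -0.2 -2. ] T [ 0.04 -0.01 -0.01] gap 19.4 t 14.05 j [ 0.2   0.3   0.07  1.34 -0.    1.98]
```

```bash
python3 -m creep '{"hand":[15,15,15,15,15],"delta_pos":[[0,0,0.003],[0,0,0.003],[0,0,0.003],[0,0,0.003],[0,0,0]],"turn":[0,0,0,0,0]}'; python3 -c "
from h import *
go(.537,.1885,.2538,-12)"
```

```text
clock: 14.47
tcp_pos: [0.5372, 0.1883, 0.2523]
orientation: [-0.0, 0.777, 0.629, -0.0]
wrist_force: [-0.4, -0.7, -2.6]
finger_gap: 0.0195
tcp [0.5372 0.1883 0.2523] tilt z [-4.e-04 -2.e-04 -1.e+00] ty -12.00 units [ 0.0002 -0.0003 -0.0019] mm [ 0.2 -0.3 -1.5] turn -0.0 F [-0.4 -0.7 -2.6] T [-0.01 -0.    0.  ] gap 19.5 t 14.47 j [ 0.2   0.3   0.05  1.32 -0.    1.98]
```

```bash
python3 -m creep '{"hand":[15,15,15,15,15],"delta_pos":[[0,0,0.002],[0,0,0.002],[0,0,0.003],[0,0,0.003],[0,0,0]],"turn":[0,0,0,0,0]}'; python3 -c "
from h import *
go(.537,.1885,.2538,-12)"
```

```text
clock: 14.88
tcp_pos: [0.5371, 0.1883, 0.2441]
orientation: [-0.0, 0.777, 0.629, -0.0]
wrist_force: [-0.6, 0.0, -1.9]
finger_gap: 0.0192
tcp [0.5371 0.1883 0.2441] tilt z [-8.e-04 -2.e-04 -1.e+00] ty -12.00 units [ 0.0003 -0.0002 -0.0122] mm [ 0.2 -0.1 -9.7] turn 0.0 F [-0.6  0.  -1.9] T [ 0.08 -0.04  0.  ] gap 19.2 t 14.88 j [ 0.2   0.3   0.03  1.3  -0.    1.98]
```

Through the second hole. Going down to just above the strip.

```bash
python3 -m creep '{"hand":[15,15,15,15,15],"delta_pos":[[0,0,0.01],[0,0,0.01],[0,0,0.01],[0,0,0.01],[0,0,0.006]],"turn":[0,0,0,0,0]}'; python3 -m creep '{"hand":[15,15,15,15,15],"delta_pos":[[0,0,0.003],[0,0,0.003],[0,0,0.002],[0,0,0.002],[0,0,0]],"turn":[0,0,0,0,0]}';python3 -c "
from h import *
go(.537,.1885,.1988,-12)"
```

```text
clock: 15.3
tcp_pos: [0.5368, 0.1882, 0.2061]
orientation: [-0.0, 0.777, 0.629, -0.001]
wrist_force: [-0.5, -0.2, -1.9]
finger_gap: 0.0192
clock: 15.72
tcp_pos: [0.5373, 0.1883, 0.1998]
orientation: [0.0, 0.777, 0.629, -0.0]
wrist_force: [0.1, 0.6, -3.5]
finger_gap: 0.0193
tcp [0.5373 0.1883 0.1998] tilt z [-0.e+00 -1.e-04 -1.e+00] ty -12.00 units [ 0.0002 -0.0005  0.0012] mm [ 0.1 -0.4  1. ] turn -0.0 F [ 0.1  0.6 -3.5] T [ 0.03  0.01 -0.01] gap 19.3 t 15.72 j [ 0.2   0.32 -0.05  1.2  -0.    1.98]
```

```bash
python3 -m creep '{"hand":[15,15,15,15,15],"delta_pos":[[0,0,0.002],[0,0,0.002],[0,0,0.002],[0,0,0.002],[0,0,0]],"turn":[0,0,0,0,0]}';  python3 -m creep '{"hand":[15,15,15,15,15],"delta_pos":[[0,0,0.002],[0,0,0.002],[0,0,0.002],[0,0,0.002],[0,0,0]],"turn":[0,0,0,0,0]}'; python3 -m creep '{"hand":[15,15,15,15,15],"delta_pos":[[0,0,0.002],[0,0,0.002],[0,0,0.002],[0,0,0.002],[0,0,0]],"turn":[0,0,0,0,0]}'; python3 -c "
from h import *
go(.537,.1885,.1758,-12)"
```

```text
clock: 16.13
tcp_pos: [0.5372, 0.1882, 0.1931]
orientation: [-0.0, 0.777, 0.629, -0.0]
wrist_force: [0.2, -0.5, -2.0]
finger_gap: 0.0195
clock: 16.55
tcp_pos: [0.5374, 0.1883, 0.1873]
orientation: [0.0, 0.777, 0.629, 0.0]
wrist_force: [-0.3, -0.4, -0.6]
finger_gap: 0.0194
clock: 16.97
tcp_pos: [0.5374, 0.1884, 0.1811]
orientation: [0.0, 0.777, 0.629, 0.0]
wrist_force: [-2.2, -1.1, 2.1]
finger_gap: 0.0189
tcp [0.5374 0.1884 0.1811] tilt z [ 8.e-04  1.e-04 -1.e+00] ty -12.00 units [ 0.0001 -0.0006  0.0066] mm [ 0.  -0.5  5.3] turn 0.0 F [-2.2 -1.1  2.1] T [-0.03  0.44 -0.01] gap 18.9 t 16.97 j [ 0.2   0.33 -0.09  1.16 -0.    1.98]
```

Contact with the catch is felt. Pressing on gently.

```bash
for i in 1; do python3 -m creep '{"hand":[15,15,15,15,15],"delta_pos":[[0,0,0.002],[0,0,0.0015],[0,0,0.0015],[0,0,0.001],[0,0,0]],"turn":[0,0,0,0,0]}'; done; python3 -c "
from h import *
go(.537,.1885,.1758,-12)"
```

```text
clock: 17.38
tcp_pos: [0.5375, 0.1884, 0.1762]
orientation: [0.0, 0.777, 0.629, 0.0]
wrist_force: [-1.3, 1.2, 3.8]
finger_gap: 0.019
tcp [0.5375 0.1884 0.1762] tilt z [ 7.e-04  1.e-04 -1.e+00] ty -12.00 units [ 0.     -0.0006  0.0006] mm [ 0.  -0.5  0.4] turn 0.0 F [-1.3  1.2  3.8] T [0.04 0.42 0.01] gap 19.0 t 17.38 j [ 0.2   0.33 -0.1   1.15 -0.    1.98]
```

```bash
python3 -m creep '{"hand":[15,15,15,15,15],"delta_pos":[[0,0,0.001],[0,0,0.001],[0,0,0],[0,0,0],[0,0,0]],"turn":[0,0,0,0,0]}'; python3 -c "
from h import *
go(.537,.1885,.1758,-12)
c=shot('scene','s5.png'); cv2.imwrite('pics/s5z.png',cv2.resize(c['pixels'][90:220,220:360,::-1],None,fx=4,fy=4,interpolation=cv2.INTER_CUBIC))
c=shot('wrist','w5.png')"
```

```text
clock: 17.8
tcp_pos: [0.5375, 0.1884, 0.1759]
orientation: [0.0, 0.777, 0.629, 0.001]
wrist_force: [-4.8, -0.6, 11.4]
finger_gap: 0.0192
tcp [0.5375 0.1884 0.1759] tilt z [ 1.6e-03  3.0e-04 -1.0e+00] ty -11.99 units [-0.     -0.0006  0.0001] mm [-0.  -0.5  0.1] turn 0.0 F [-4.8 -0.6 11.4] T [-0.17  1.08  0.01] gap 19.2 t 17.8 j [ 0.2   0.33 -0.1   1.14  0.    1.98]
```

View pics/s5z.png

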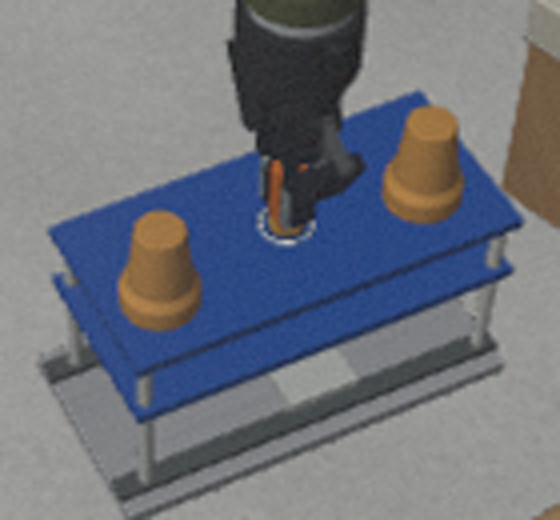

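View pics/w5.png

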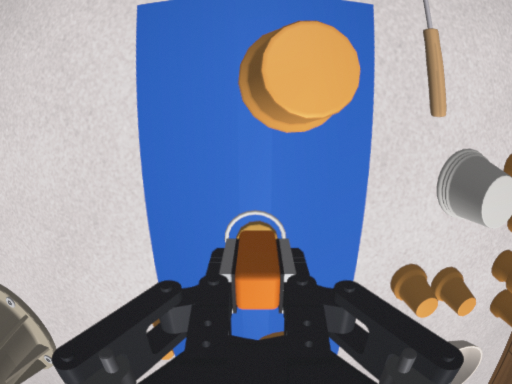

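The scene view shows the collar down inside the ring, and the cones and shelf undisturbed. Force stepped up with a hard stop at 0.1759 (collar contact expected at 0.1758). One confirming press, then release.

```bash
python3 -m creep '{"hand":[15,15,15,15,15],"delta_pos":[[0,0,0.001],[0,0,0],[0,0,0],[0,0,0],[0,0,0]],"turn":[0,0,0,0,0]}'; python3 -m creep '{"hand":[15,15,15,15,15],"delta_pos":[[0,0,-0.001],[0,0,-0.001],[0,0,0],[0,0,0],[0,0,0]],"turn":[0,0,0,0,0]}'; python3 -m creep '{"hand":[40,50,55,55,55],"delta_pos":[[0,0,0],[0,0,0],[0,0,0],[0,0,0],[0,0,0]],"turn":[0,0,0,0,0]}'; python3 -c "
from h import *
go(.537,.1885,.1758,-12)"
```

```text
clock: 18.32
tcp_pos: [0.5375, 0.1884, 0.1759]
orientation: [0.001, 0.777, 0.629, 0.001]
wrist_force: [-5.5, -0.9, 15.6]
finger_gap: 0.0195
clock: 18.73
tcp_pos: [0.5375, 0.1884, 0.1759]
orientation: [0.0, 0.777, 0.629, 0.0]
wrist_force: [-3.0, -0.4, 8.4]
finger_gap: 0.0195
clock: 19.15
tcp_pos: [0.5373, 0.1882, 0.1747]
orientation: [-0.0, 0.777, 0.629, -0.0]
wrist_force: [-0.5, -0.2, -1.0]
finger_gap: 0.0551
tcp [0.5373 0.1882 0.1747] tilt z [-4.e-04 -2.e-04 -1.e+00] ty -12.01 units [ 0.0003 -0.0004 -0.0014] mm [ 0.2 -0.4 -1.1] turn -0.0 F [-0.5 -0.2 -1. ] T [-0.    0.05  0.04] gap 55.1 t 19.15 j [ 0.2   0.33 -0.1   1.14 -0.    1.98]
```

Z held at 0.1759 under more force, so the collar is seated. Released; retreating straight up.

```bash
python3 -m creep '{"hand":[55,55,55,55,55],"delta_pos":[[0,0,-0.01],[0,0,-0.02],[0,0,-0.03],[0,0,-0.04],[0,0,-0.04]],"turn":[0,0,0,0,0]}'; python3 -m creep '{"hand":[55,55,55,55,55],"delta_pos":[[-0.04,0,-0.03],[-0.04,0,-0.03],[-0.04,0,0],[-0.04,0,0],[0,0,0]],"turn":[0,0,0,0,0]}'; python3 -m creep '{"hand":[55,55,55,55,55],"delta_pos":[[-0.04,0,0],[-0.04,0,0],[-0.04,0,0],[-0.02,0,0],[0,0,0]],"turn":[0,0,0,0,0]}'
python3 - <<'E'
from h import *
np.set_printoptions(precision=4,suppress=True)
go(0,0,0,-12)
for n in ['scene','top']:
    c=shot(n,f'f_{n}.png')
    print(n,[(a['location'],a['score'],atz(c,a['location'],.180)) for a in env.pinpoint(n,'rod_grip')])
    a,b=proj(c,(.536,.19,.15)).astype(int)
    cv2.imwrite(f'pics/fz_{n}.png',cv2.resize(c['pixels'][a-50:a+80,b-75:b+75,::-1],None,fx=4,fy=4,interpolation=cv2.INTER_CUBIC))
    hsv=cv2.cvtColor(c['pixels'],cv2.COLOR_RGB2HSV); d=c['depth']; rr,cc=np.mgrid[:384,:512]
    P=np.stack([(cc-c['cx'])/c['fx']*d,(rr-c['cy'])/c['fy']*d,d],-1)@rot(c['orientation']).T+np.array(c['origin'])
    m=(np.hypot(P[...,0]-.537,P[...,1]-.19)<.02)&(P[...,2]>.19); print('handle top z',np.median(P[m][:,2]),P[m].mean(0),m.sum())
E
```

```text
clock: 19.57
tcp_pos: [0.5368, 0.1882, 0.2882]
orientation: [-0.0, 0.777, 0.629, -0.001]
wrist_force: [0.2, -1.0, 0.2]
finger_gap: 0.0549
clock: 19.98
tcp_pos: [0.5101, 0.059, 0.3367]
orientation: [0.001, 0.779, 0.628, 0.0]
wrist_force: [0.5, 0.4, 0.2]
finger_gap: 0.0551
clock: 20.4
tcp_pos: [0.487, -0.0489, 0.3356]
orientation: [0.001, 0.778, 0.628, -0.0]
wrist_force: [0.4, -0.2, -0.3]
finger_gap: 0.0549
tcp [ 0.487  -0.0489  0.3356] tilt z [ 0.0004 -0.001  -1.    ] ty -12.22 units [-0.0687 -0.6082  0.4192] mm [ -55.  -486.5  335.3] turn -0.04 F [ 0.4 -0.2 -0.3] T [ 0.01 -0.   -0.04] gap 54.9 t 20.4 j [-0.26  0.14  0.04  1.48 -0.    1.52]
scene [([138.0, 291.2], 0.72, array([0.5359, 0.1879, 0.18  ]))]
handle top z 0.20309539399538 [0.54   0.1873 0.2016] 81
top [([208.0, 179.4], 0.51, array([0.5399, 0.1793, 0.18  ]))]
handle top z 0.20409414678603333 [0.5378 0.1892 0.2036] 81
```

View pics/fz_scene.png

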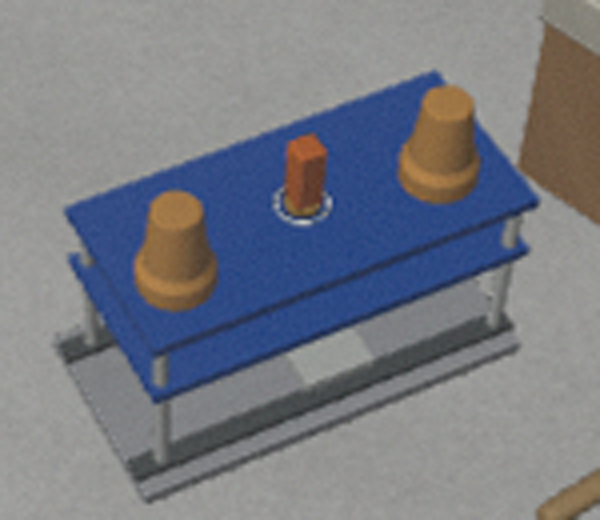

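View pics/f_top.png

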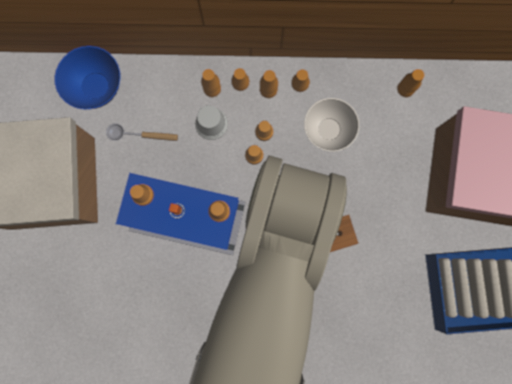

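View pics/f_scene.png

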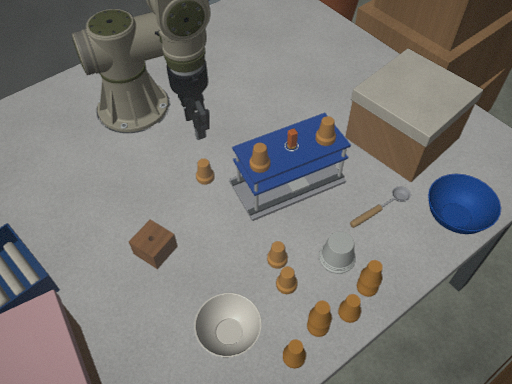

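The rod stands upright with its collar inside the ring, at (291,145) in the scene view. The handle top is at 0.204 m, as expected when seated, and the bystanders are where they were. Settling the arm, then handing in.

```bash
python3 -m creep '{"hand":[55,55,55,55,55],"delta_pos":[[0,0,0],[0,0,0],[0,0,0],[0,0,0],[0,0,0]],"turn":[0,0,0,0,0]}'; python3 -c "
from h import *
print(env.hand_in())"
```

```text
clock: 21.02
tcp_pos: [0.4875, -0.0461, 0.3351]
orientation: [0.0, 0.777, 0.63, -0.0]
wrist_force: [-0.4, -0.1, -0.0]
finger_gap: 0.0551
the job is handed in; nothing more can be done
None
```

The locking rod is seated in the cone stand with its collar down on the top shelf, and the job was handed in at 21 s. I took the rod by its orange handle from the wooden block, lined it up with the shelf hole using the cameras, and threaded it down through all three holes. I felt no side load until the catch. I then pressed it home, let go and moved the arm clear.

- **Seating:** the tool stopped hard at z = 0.1759 m, against 0.1758 m expected with the collar on the shelf. It stayed there when I pressed slightly harder; the highest wrist reading was about 16 N.
- **After release:** the handle top measured 0.203–0.204 m, against 0.204 m expected when fully home. The rod stands upright in the ring around the hole, and the cones, cups and bowl look unmoved.
- **Catch:** I could not see it directly. That it is pushed down rests on the collar being seated and on the push felt over the last 12 mm or so.
- **Disagreements:** the final top-view network estimate of the handle was about 10 mm off in y, while the depth data and the scene camera agreed with each other. Before the insertion, the cameras differed by 2–3 mm on the hole's position. I used the wrist view there and went down gently.

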